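Refit the temperature knob on a binder's glue warmer

TASK

The control knob of the glue warmer has come off and lies in the wooden tray. Fit it back on the warmer's bare D-shaft, its flat bore matched to the shaft's flat, and press it on gently until it snaps fully home on its seat: more than 60 N on the shaft would break it. Leave it with its nose pointing at the raised off rib, and do not disturb the glue bottle, the pine box or the brush.

Things in the scene. Friction and masses are not known exactly. Their poses are not given: they have to be found in the camera images.
- knob: Black plastic knob, 40 to 85 g, right way up. Origin: centre of its underside, on the bore's axis; z up. Round skirt, 47 mm diameter, 8 mm high; on it a straight grip bar along the knob's x: 24 mm wide across y with flat parallel sides, x from -22 to +29 mm, reaching from 8 to 35 mm above the underside. The bar's +x end is a pointed nose. Grip the bar across its width.
- knob_nose (a point): Point of the knob's nose: 29 mm from the knob's axis along the knob's +x, 22 mm above its underside.
- knob_bore (a point): On the knob's axis 9 mm above its underside, where the D-shaped part of the bore begins. From the underside the bore is a funnel, 21 mm wide narrowing to 17 mm in 3.4 mm, then round, 17 mm wide, up to this point; from here up to 29 mm above the underside it is a D, its flat 2.9 mm from the axis on the +x (nose) side.
- warmer: White glue warmer, fixed: a box 180 mm (x) by 320 mm (y), its flat deck 67 mm above the bench. Origin: centre of its underside on the bench, z up. On the deck at y = +70 mm a covered pot, 136 mm wide at the foot, 161 mm high above the bench; at x = 0, y = -90 mm the bare upright shaft. x points away from the robot's side.
- off_rib (a point): Middle of the top of the off rib: a straight ridge 20 mm long, 4 mm wide, 3 mm high on the deck, pointing at the shaft, 33 to 53 mm from its axis in the warmer's +x direction. At off the knob's x axis is parallel to the warmer's x axis. Four small studs mark other settings, counterclockwise.
- shaft_tip (a point): Centre of the steel shaft's top, 98 mm above the bench, 28 mm above its seat washer. Axes are the warmer's: they do NOT show where the flat faces. Greased shaft, 16 mm diameter, flat 2.2 mm from the axis along its whole length. The flat faces 0.5 to 1.9 rad counterclockwise (from above) of the warmer's +x; this angle is not measured: find it by feel or by looking.
- shaft_foot (a point): On the shaft's axis, top of its springy 44 mm seat washer (5 N/mm, 2.5 mm), 70 mm above the bench: the knob's origin lies here when home. Shaft and fitted knob turn together from 0.6 rad clockwise to 2.3 rad counterclockwise of off, friction 0.12 N m, and stay where left; a knob sliding on the tip does not turn the shaft. All contact forces of knob on warmer, added up, must stay below 60 N.
- catch_height (a point): On the shaft's axis 13 mm above the seat washer. Knob's underside: unless the flats match within about 0.09 rad it is stopped 18 to 19 mm above the washer, shaft in the round mouth of the bore. Matched, it sinks freely to about this height; there a sprung catch in the shaft's round back resists with about 6 to 14 N; at about 5 mm it snaps past and goes down on the washer.
- tray: Shallow pine tray, 160 x 160 mm, walls 18 mm high and 6 mm thick, floor 6 mm thick, fixed. Origin: centre of its underside. The knob starts in it.
- glue_bottle: White glue bottle, 60 mm diameter, 160 mm tall, standing; leave it alone. Origin: centre of its underside.
- pine_box: Closed pine box with a clasp, 100 x 150 x 50 mm; leave it alone. Origin: centre of its underside.
- brush: Flat paste brush, 220 mm long, 50 mm wide, lying on the bench; leave it alone. Origin on its underside near the middle, wooden handle towards its -x.
Mind the look-alikes: they are no part of the job. Of the things that look like the knob, the middle-sized one is meant.

How it is judged:
On the way:
1. the knob is snapped home on the shaft (underside within 2 mm of its seat, on the axis) (z of knob in the frame of shaft_tip below -0.026 m and horizontal distance between knob and shaft_tip below 0.003 m and angle between knob's own z axis and vertical below 0.08 rad), for 0.2 s.
At the end, for the whole second after the job is handed in: The knob is home on the shaft: underside within 2 mm of its seat, within 3 mm of the shaft's axis, upright within 0.08 rad, its nose pointing at the off rib within 0.15 rad; it is at rest and released (all of step 1 and angle between the x axis of knob and the x axis of warmer, either way round below 0.15 rad and x of knob_nose in the frame of shaft_tip above 0.02 m and linear speed of knob below 0.01 m/s); the robot touches nothing.
It fails at once if the knob was forced: more than 60 N between knob and warmer (contact force between knob and warmer above 60 N).
It fails at once if the glue bottle was moved by more than 20 mm (distance of glue_bottle from where it was at the start of the episode above 0.02 m).
It fails at once if the pine box was moved by more than 20 mm (distance of pine_box from where it was at the start of the episode above 0.02 m).
It fails at once if the brush was moved by more than 20 mm (distance of brush from where it was at the start of the episode above 0.02 m).
It also fails if it takes over 72 s, if anything falls off the work surface, if the arm or the gripper's body presses on something with over 40 N, if the wrist force passes 120 N, or if a joint passes its speed limit or range.

ROBOT

A 6-joint arm with a two-finger parallel gripper is mounted at the origin on the work surface. World frame = base frame: x ahead of the robot, y to its left, z up, the work surface at z = 0. Lengths are in m, angles in rad, forces in N, time in s.
With the tool pointing down it reaches from about 0.35 to 0.775 m from the base axis. Payload 7.3 kg.
Tool frame: the origin (TCP) lies on the centre line of the jaws, within the pads' length; the fingertips stand robot.nose_length ahead of it and the grasp point (between the pads) is the TCP (robot.nose_length is the distance from the TCP to the fingertips, in m); z points along the fingers, y is the direction in which the jaws open and shut (so a half turn about z gives the same grasp; the last joint's range is limited). The gripper opens to 92 mm and grips with 3 to 60 N. Pads are 19 mm wide; open, the fingers measure 130 mm over their backs; the gripper's body (75 mm by 190 mm) begins 47 mm behind the grasp point.
Start: joints at [1.066, 0.342, 1.524, -0, 1.275, -0.146], TCP at [0.184, 0.492, 0.246] pointing down, gripper open.
Joint ranges: [-2.53, 2.53], [-0.77, 2.02], [0.04, 2.7], [-1, 4.14], [0.28, 2.66], [-3.11, 3.11]. Speed limits (rad/s): [2.57, 2.57, 3.14, 3.14, 3.14, 3.14].

INTERFACE

Orientations are given as [roll, pitch, yaw] about the fixed x, y, z axes, in that order (R = Rz(yaw) Ry(pitch) Rx(roll)).
In Python, from cell import robot, read_camera gives the robot as it stands.
- The arm moves only by the shell command python3 -m crank 'ROWS' [FORCE]. ROWS is JSON, a list of rows, each a list of 7 numbers: the shift along the tool's x, y, z in cm, then the turn, a rotation vector about the tool's x, y, z in degrees, then the opening, from 0 (shut) to 1 (fully open). In form: [[tx, ty, tz, wx, wy, wz, jaw], ...]. A call has 1 to 5 rows; each row is the pose to reach, as a shift and turn from the pose commanded when the call began, along the tool's axes at that moment; what a row does not reach only later rows make up. A row lasts 1/8 s, in which the tool goes at most 62.5 mm and 10.7 degrees, less where a joint would pass 70% of its speed; a pose out of reach is approached as far as the arm can. A call with a gripper value outside its range is refused whole. The fingers move at their own pace and stop on an object; FORCE is the grip in N (left out, the last holds). Time passes only in rows, so rows that repeat a pose let the fingers close. It gives the time, the measured TCP pose, the force and the opening at its end, in the units of the state.
- robot.observe(): the state, without advancing time (a new reading comes with each control period).
- read_camera(name): name is "scene" or "top" or "wrist"; returns a dict with "frame" (480x640x3 uint8, red, green, blue), "intrinsics" (3x3 intrinsics, pixels), "R" (3x3) and "t" (3): a world point X has camera coordinates R X + t. Camera axes: x right, y down, z forward; pixel columns grow to the right and rows downward; lengths in m; the calibration is good to about 2 mm. A picture is of the moment at which its call begins. There is no depth.
- robot.hand_in(): hands the job in, once; it reports no verdict.
The state is a dict: "time": time; "qpos": joint angles; "qvel": joint speeds; "joint_efforts": joint torques, N m; "tool_pos": TCP position; "tool_rot": TCP orientation; "contact_force": force on the tool from outside, world axes, zero at the start; "torque": the same for the moment, N m; "opening": finger opening in m.
Only numpy, scipy, OpenCV 4.12 (cv2) and the standard library are available. Lean on these libraries where they do the work, as an engineer would, in place of code of your own. Each camera call takes 0.05 s, during which the arm holds its last target.

## Working session

There is one attempt and no reset: what is moved stays moved. The work goes in short steps, Python scripts to look and compute and a shell command to move; the robot and the scene stay as the last step left them, time stands still between calls to the robot, and variables do not carry over. Pictures are saved under pics/ and viewed, and the job is handed in when it is done.

```bash
ls; mkdir -p pics
cat > h.py <<'E'
from cell import robot, read_camera
import numpy as np, cv2
def snap(n,f):
    c=read_camera(n); cv2.imwrite(f,c["frame"][:,:,::-1]); np.savez(f[:-4]+'.npz',**{k:np.array(v) for k,v in c.items()}); return c
def ld(f): return dict(np.load(f))
def ray(c,u,v):
    R=np.array(c["R"]);t=np.array(c["t"]);K=np.array(c["intrinsics"])
    d=R.T@np.linalg.solve(K,[u,v,1.]); return -R.T@t,d
def onz(c,u,v,z):
    o,d=ray(c,u,v); return o+d*(z-o[2])/d[2]
def proj(c,X):
    p=np.array(c["intrinsics"])@(np.array(c["R"])@np.array(X)+np.array(c["t"])); return p[:2]/p[2]
def tri(c1,p1,c2,p2):
    A=[];b=[]
    for c,p in((c1,p1),(c2,p2)):
        o,d=ray(c,*p); d=d/np.linalg.norm(d); P=np.eye(3)-np.outer(d,d); A.append(P);b.append(P@o)
    return np.linalg.lstsq(np.vstack(A),np.hstack(b),rcond=None)[0]
E
python3 - <<'E'
from h import *
for n in("scene","top","wrist"):
    c=snap(n,f"pics/{n}0.png"); print(n,-np.array(c["R"]).T@np.array(c["t"]))
print(robot.observe(), robot.nose_length)
E
```

```text
pics
scene [ 1.00901987 -0.47059471  0.8796354 ]
top [ 0.47125021 -0.11801366  1.14610448]
wrist [0.11491845 0.51835523 0.38387125]
{'time': 0.15, 'qpos': array([ 1.06594753e+00,  3.42549261e-01,  1.52478370e+00, -2.02904460e-05,
        1.27539086e+00, -1.46013570e-01]), 'qvel': array([ 0.00082018, -0.00212114, -0.00390947,  0.00055908,  0.00031639,
        0.00020355]), 'joint_efforts': array([ 1.52283999e-03, -4.31466222e+01, -2.44356126e+01,  7.17408280e-02,
        5.37349354e-02, -1.25127476e-04]), 'tool_pos': array([0.18422797, 0.49132006, 0.24521641]), 'tool_rot': array([-3.14047071e+00, -1.45380112e-04,  2.78276326e+00]), 'contact_force': array([-0.56874705, -0.13070746, -0.32074991]), 'torque': array([-0.01131131,  0.02763026,  0.00077754]), 'opening': 0.0918670949485646} 0.019
```

View pics/scene0.png

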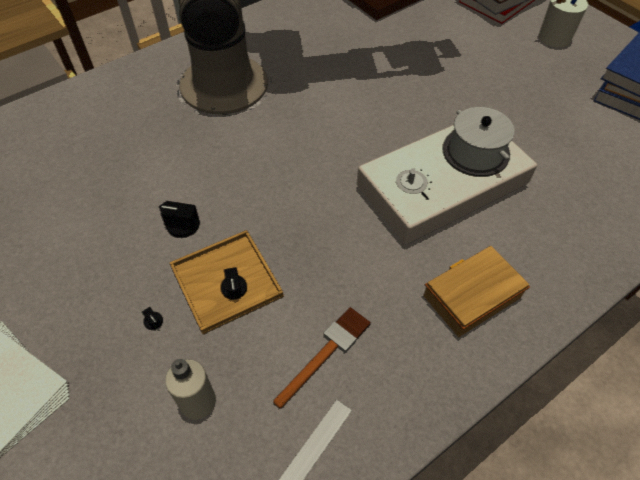

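View pics/top0.png

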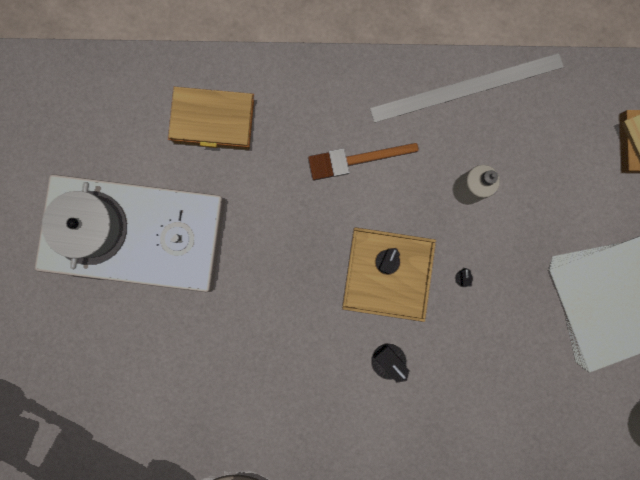

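View pics/wrist0.png

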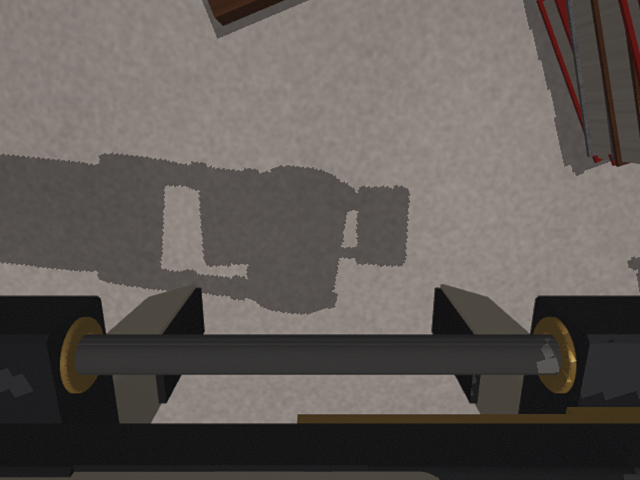

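The scene picture shows the glue warmer at (445,180), the tray at (225,280), and the bottle, brush and box. In the top view there are three knob look-alikes: (389,261) in the tray, (390,362) large on the bench and (465,278) small on the bench. The one in the tray is middle-sized and matches "lies in the wooden tray". I'll confirm it in an enlarged crop.

Run:
```python
from h import *
a=cv2.imread('pics/top0.png'); s=cv2.imread('pics/scene0.png')
cr=lambda i,x,y,w,h,k:cv2.resize(i[y:y+h,x:x+w],None,fx=k,fy=k,interpolation=cv2.INTER_CUBIC)
A=cr(a,340,225,150,160,2.5); A=cv2.convertScaleAbs(A,alpha=1.6,beta=10)
B=cr(a,140,190,90,100,4)
h=400;cv2.imwrite('pics/c1.png',np.hstack([A[:400],B[:400]]))
C=cr(s,140,190,150,150,2.6);D=cr(s,370,150,80,60,5)
C=cv2.convertScaleAbs(C,alpha=1.6,beta=10)
cv2.imwrite('pics/c2.png',np.hstack([C[:300],D[:300]]))
```

```text
(no output)
```

View pics/c1.png

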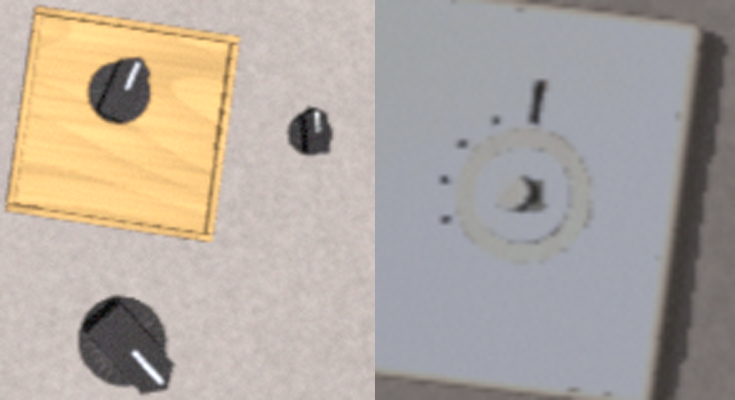

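View pics/c2.png

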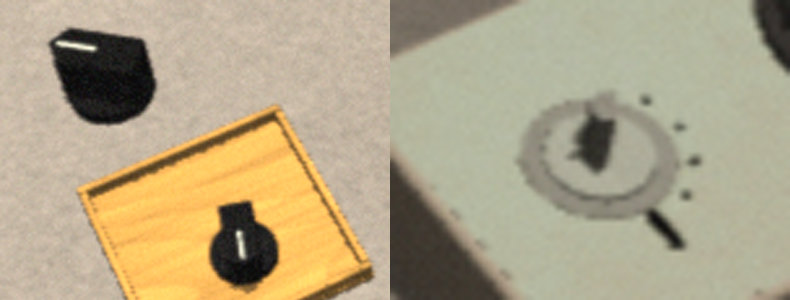

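The left crop confirms it: the tray knob's skirt is between the other two in size. The right crop shows the shaft, with the rib above it and four studs counterclockwise. Next I'll measure.

Run:
```python
from h import *
c=ld('pics/top0.npz'); f=c['frame']; g=f.max(2).astype(int)
# knob in tray
roi=np.zeros(g.shape,bool); roi[243:285,366:412]=1
m=((g<60)&roi).astype(np.uint8)
cs=max(cv2.findContours(m,0,1)[0],key=cv2.contourArea); print('knob bbox',cv2.boundingRect(cs),cv2.contourArea(cs))
print('minencl',cv2.minEnclosingCircle(cs), 'hull pts', [onz(c,*p[0],0.012).round(4)[:2].tolist() for p in cv2.convexHull(cs)])
# white line
w=((f.min(2)>85)&(np.ptp(f.astype(int),axis=2)<40)&roi); ys,xs=np.nonzero(w); print('line',len(xs),list(zip(xs,ys)))
P=np.array([onz(c,x,y,0.041)[:2] for x,y in zip(xs,ys)])
vx=cv2.fitLine(P.astype(np.float32),cv2.DIST_L2,0,.01,.01).ravel(); print('line dir',np.degrees(np.arctan2(vx[1],vx[0])),vx, P.min(0),P.max(0))
# deck
roi=np.zeros(g.shape,bool); roi[160:310,20:240]=1
m=((f.min(2)>115)&roi).astype(np.uint8); m=cv2.morphologyEx(m,cv2.MORPH_CLOSE,np.ones((25,25),np.uint8))
cs=max(cv2.findContours(m,0,1)[0],key=cv2.contourArea)
r=cv2.minAreaRect(cs);b=cv2.boxPoints(r);print(r);W=np.array([onz(c,*p,0.067)[:2] for p in b]);print(W.round(4))
for i in range(4): d=W[(i+1)%4]-W[i];print(np.linalg.norm(d),np.degrees(np.arctan2(d[1],d[0])))
print('ctr',W.mean(0))
# rib
roi=np.zeros(g.shape,bool); roi[206:224,172:190]=1
m=(g<90)&roi; ys,xs=np.nonzero(m);P=np.array([onz(c,x,y,0.070)[:2] for x,y in zip(xs,ys)])
vx=cv2.fitLine(P.astype(np.float32),cv2.DIST_L2,0,.01,.01).ravel(); print('rib',xs.mean(),ys.mean(),vx,np.degrees(np.arctan2(vx[1],vx[0])))
```

```text
knob bbox (376, 249, 23, 25) 378.5
minencl ((388.2567443847656, 260.7432556152344), 13.091148376464844) hull pts [[0.5341, -0.299], [0.5303, -0.3068], [0.5284, -0.3087], [0.5033, -0.3086], [0.4955, -0.3047], [0.4916, -0.3008], [0.4877, -0.293], [0.4877, -0.2814], [0.4896, -0.2775], [0.4934, -0.2718], [0.4991, -0.2679], [0.503, -0.266], [0.5145, -0.266], [0.5203, -0.268], [0.5281, -0.2757], [0.5301, -0.2796], [0.534, -0.2893]]
line 26 [(np.int64(394), np.int64(250)), (np.int64(395), np.int64(250)), (np.int64(394), np.int64(251)), (np.int64(395), np.int64(251)), (np.int64(393), np.int64(252)), (np.int64(394), np.int64(252)), (np.int64(395), np.int64(252)), (np.int64(393), np.int64(253)), (np.int64(394), np.int64(253)), (np.int64(392), np.int64(254)), (np.int64(393), np.int64(254)), (np.int64(394), np.int64(254)), (np.int64(392), np.int64(255)), (np.int64(393), np.int64(255)), (np.int64(391), np.int64(256)), (np.int64(392), np.int64(256)), (np.int64(393), np.int64(256)), (np.int64(391), np.int64(257)), (np.int64(392), np.int64(257)), (np.int64(391), np.int64(258)), (np.int64(392), np.int64(258)), (np.int64(390), np.int64(259)), (np.int64(391), np.int64(259)), (np.int64(392), np.int64(259)), (np.int64(390), np.int64(260)), (np.int64(391), np.int64(260))]
line dir -24.06633 [ 0.91307396 -0.40779397  0.5211141  -0.2935519 ] [ 0.51173463 -0.29817772] [ 0.53064558 -0.28864092]
((137.0, 234.5), (149.0, 204.0), 90.0)
[[ 0.6901  0.3693]
 [ 0.6941 -0.0048]
 [ 0.4199 -0.0092]
 [ 0.4181  0.3577]]
0.3741906614205382 -89.39410187803772
0.2741643783738225 -179.09158125521006
0.3668619260053885 90.29291828879754
0.2722982188062148 2.4540426728359406
ctr [0.55553699 0.17824028]
rib 180.1875 214.5 [ 0.9918326  -0.12754655  0.5912646   0.10059527] -7.327839
```

```bash
cat >> h.py <<'E'
from scipy.spatial.transform import Rotation as Ro
def Rt(): 
    s=robot.observe(); return np.array(s['tool_pos']),Ro.from_euler('xyz',s['tool_rot'])
def plan(p,yaw):
    "shift cm and rotvec deg to get tool down at p with yaw"
    p0,R0=Rt(); G=Ro.from_euler('xyz',[np.pi,0,yaw])
    print('shift cm',(R0.inv().apply(np.array(p)-p0)*100).round(2),'turn deg',np.degrees((R0.inv()*G).as_rotvec()).round(1))
E
python3 - <<'E'
from h import *
c=ld('pics/wrist0.npz'); p0,R0=Rt()
o,d=ray(c,320,240); print('cam in tool',R0.inv().apply(o-p0),'axis',R0.inv().apply(d/np.linalg.norm(d)),c['intrinsics'][0,0])
for v in (100,150,200): print(v,R0.inv().apply(onz(c,320,v,0)-p0), R0.inv().apply(onz(c,320,v,0.15)-p0))
t=ld('pics/top0.npz')
print('shaft by top px', onz(t,177,238,.098))
print('pot lid knob', onz(t,73,223,.155))
# shaft from rib
S=np.array([.5487,.1061]); yaw=-.128
# view: shaft at tool +x ~0.11
for y in (-.128,-.128+np.pi, 1.5,2.78): 
  print(y, S-0.12*np.array([np.cos(y),np.sin(y)]))
plan([.43,.12,.25],-.128)
E
```

```text
cam in tool [ 0.07440942  0.00081771 -0.13864503] axis [-0.27058626  0.00536703  0.96268077] 430.2912026421701
100 [0.08992928 0.0027064  0.24522661] [0.0838648  0.00196838 0.09522646]
150 [0.04831201 0.00279115 0.24522046] [0.05850973 0.00202002 0.09522271]
200 [0.0040331  0.00288133 0.24521392] [0.03153307 0.00207496 0.09521873]
shaft by top px [0.54610707 0.0995498  0.098     ]
pot lid knob [0.56591823 0.26190783 0.155     ]
-0.128 [0.4296817  0.12141809]
3.013592653589793 [0.6677183  0.09078191]
1.5 [ 0.54021154 -0.0135994 ]
2.78 [0.66094015 0.06364828]
shift cm [-36.05 -26.14  -0.45] turn deg [-0.000e+00  1.000e-01  1.668e+02]
```

Run:
```python
from h import *
S=np.array([.547,.103]); y=1.2
p=S-.055*np.array([np.cos(y),np.sin(y)]); print(p); plan([*p,.2],y)
```

```text
[0.52707032 0.05173785]
shift cm [-47.54 -29.11   4.55] turn deg [-0.1  0.  90.7]
```

```bash
python3 -m crank '[[-10,-6,0,0,0,20,1],[-20,-12,0,0,0,40,1],[-30,-18,0,0,0,60,1],[-40,-24,0,0,0,75,1],[-47.5,-29.1,0,0,0,90.7,1]]'
python3 - <<'E'
from h import *
S=np.array([.547,.103]); y=1.2
p=S-.055*np.array([np.cos(y),np.sin(y)]); print(p); plan([*p,.2],y)
E
```

```text
time: 0.78
tool_pos: [0.3789, 0.2446, 0.2457]
tool_rot: [3.141, -0.0, 1.839]
contact_force: [0.7, 0.5, -0.5]
opening: 0.0913
[0.52707032 0.05173785]
shift cm [-22.53   9.17   4.57] turn deg [ 0.  -0.  36.6]
```

```bash
python3 -m crank '[[-22.5,9.2,4,0,0,36.6,1],[-22.5,9.2,4,0,0,36.6,1],[-22.5,9.2,4.6,0,0,36.6,1],[-22.5,9.2,4.6,0,0,36.6,1],[-22.5,9.2,4.6,0,0,36.6,1]]'
python3 - <<'E'
from h import *
S=np.array([.547,.103]); y=1.2
p=S-.055*np.array([np.cos(y),np.sin(y)]); plan([*p,.2],y)
c=snap('wrist','pics/w1.png'); print(proj(c,[*S,.098]))
E
```

```text
time: 1.4
tool_pos: [0.5287, 0.0515, 0.198]
tool_rot: [-3.14, 0.001, 1.201]
contact_force: [-0.6, 0.0, -0.6]
opening: 0.0918
shift cm [-0.03 -0.16 -0.2 ] turn deg [-0.1  0.1  0.1]
[317.06913698 155.73590041]
```

View pics/w1.png

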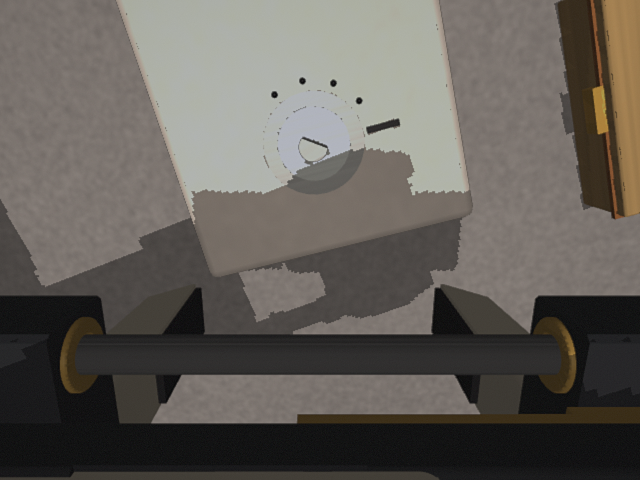

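The wrist view shows the D-shaft at about (313,149), its flat facing the upper right, the rib at (383,126) and the four studs. I'll enlarge it.

Run:
```python
from h import *
a=cv2.imread('pics/w1.png'); A=cv2.resize(a[70:200,250:410],None,fx=5,fy=5,interpolation=cv2.INTER_NEAREST)[:600,:800]
b=cv2.resize(a[125:175,285:345],None,fx=10,fy=10,interpolation=cv2.INTER_NEAREST)
cv2.imwrite('pics/w1b.png',b)
```

```text
(no output)
```

View pics/w1b.png

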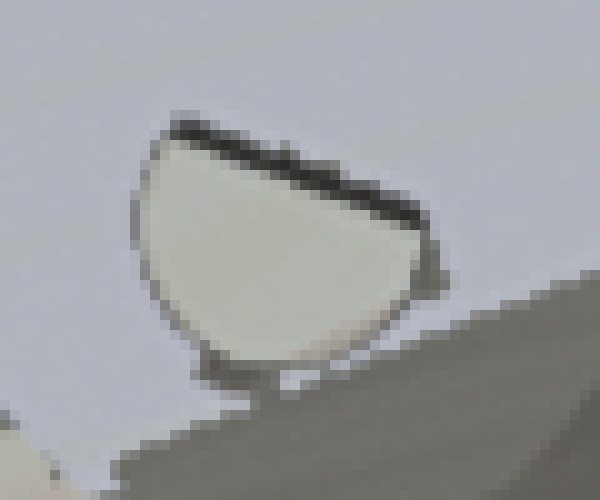

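Run:
```python
from h import *
c=ld('pics/w1.npz'); f=c['frame'].astype(int)
# D top: greenish-white (r>=b) in crop
sub=f[125:175,285:345]; m=((sub[:,:,1]-sub[:,:,2]>2)&(sub.min(2)>150)).astype(np.uint8)
n,l,st,ce=cv2.connectedComponentsWithStats(m); k=1+np.argmax(st[1:,4]); print(st[k],ce[k]+[285,125])
cs=max(cv2.findContours((l==k).astype(np.uint8),0,1)[0],key=cv2.contourArea)
ct=max(cv2.findContours((l==k).astype(np.uint8),cv2.RETR_EXTERNAL,cv2.CHAIN_APPROX_NONE)[0],key=len)
P=np.array([onz(c,p[0][0]+285,p[0][1]+125,.098)[:2] for p in ct])
# chord: pts fit
a=onz(c,302.5,138.5,.098)[:2];b=onz(c,326.8,147.7,.098)[:2];d=b-a;L=np.linalg.norm(d);d/=L;nrm=np.array([-d[1],d[0]])
if (P.mean(0)-a)@nrm>0:nrm=-nrm
dist=(P-a)@nrm; e=P[dist>-.0015]; fl=cv2.fitLine(e.astype(np.float32),cv2.DIST_L2,0,.01,.01).ravel()
d2=fl[:2]; n2=np.array([-d2[1],d2[0]]); n2=n2 if n2@nrm>0 else -n2
print('chord len',L,'expect',2*np.sqrt(.008**2-.0022**2),'normal deg',np.degrees(np.arctan2(nrm[1],nrm[0])),'fit',np.degrees(np.arctan2(n2[1],n2[0])),len(e))
arc=P[dist<-.003]; A=np.c_[2*arc,np.ones(len(arc))]; s=np.linalg.lstsq(A,(arc**2).sum(1),rcond=None)[0]; print('circle',s[:2],np.sqrt(s[2]+s[:2]@s[:2]))
print('ctr from chord',(a+b)/2-.0022*nrm)
g=f.max(2); ys,xs=np.nonzero(g[110:140,364:404]<70); Q=np.array([onz(c,x+364,y+110,.070)[:2] for x,y in zip(xs,ys)])
v=cv2.fitLine(Q.astype(np.float32),cv2.DIST_L2,0,.01,.01).ravel(); vd=v[:2]*np.sign(v[0]);print('rib',v,np.degrees(np.arctan2(vd[1],vd[0])))
t=(Q-v[2:])@vd; print('len',np.ptp(t))
mid=v[2:]+vd*(t.max()+t.min())/2; print('shaft from rib',mid-vd*.043, mid)
# washer circle at 70
```

```text
[ 14  14  28  22 400] [311.1225 150.3625]
chord len 0.014027789886484935 expect 0.015383107618423528 normal deg 48.550553743870495 fit 48.23983 28
circle [0.54627521 0.10833746] 0.007095008387042358
ctr from chord [0.54676963 0.10809499]
rib [ 0.99306047 -0.11760509  0.589258    0.10320994] -6.7539053
len 0.019533528326036206
shaft from rib [0.54642258 0.10828281] [0.58912418 0.10322579]
```

```bash
python3 - <<'E'
from h import *
plan([.458,-.265,.15],-.42)
E
python3 -m crank '[[-20,22,0,0,0,55,1],[-20,22,0,0,0,55,1],[-20,22,0,0,0,55,1],[-20,22,0,0,0,55,1],[-20,22,0,0,0,55,1]]'
python3 - <<'E'
from h import *
plan([.458,-.265,.15],-.42)
E
```

```text
shift cm [-32.21   4.94   4.86] turn deg [-0.1  0.1 93. ]
time: 2.08
tool_pos: [0.6625, -0.2109, 0.2]
tool_rot: [-3.141, -0.0, 0.264]
contact_force: [-0.3, 0.8, -0.1]
opening: 0.0915
shift cm [-21.15  -0.12   5.  ] turn deg [-0.  -0.  39.2]
```

```bash
python3 -m crank '[[-6,0,1,0,0,10,1],[-12,0,3,0,0,20,1],[-18,0,4,0,0,30,1],[-21.1,-0.1,5,0,0,39.2,1],[-21.1,-0.1,5,0,0,39.2,1]]'
python3 - <<'E'
from h import *
plan([.458,-.265,.15],-.42)
c=snap('wrist','pics/w2.png')
E
```

```text
time: 2.7
tool_pos: [0.4564, -0.2643, 0.1498]
tool_rot: [-3.141, 0.002, -0.416]
contact_force: [1.0, -0.3, 0.7]
opening: 0.0918
shift cm [ 0.17 -0.   -0.02] turn deg [-0.   0.1  0.3]
```

View pics/w2.png

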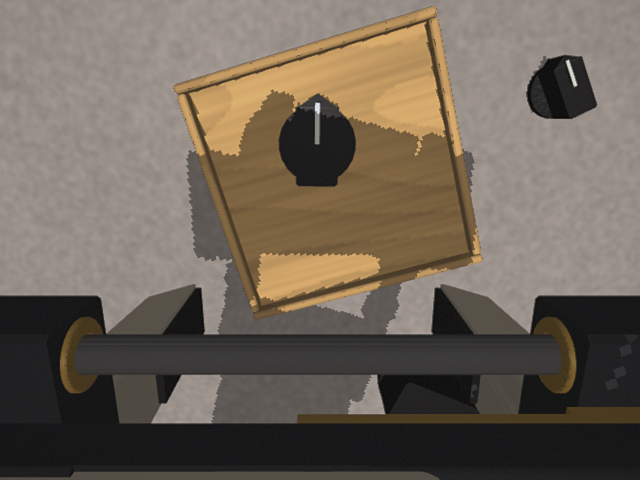

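The tray knob is seen from above: its skirt centre is near (317,146) and its white pointer line runs from (318,103) to (317,144), so it is almost aligned with the tool.

Run:
```python
from h import *
c=ld('pics/w2.npz'); f=c['frame'].astype(int); p0,R0=Rt()
m=np.zeros(f.shape[:2],np.uint8); m[90:192,270:365]=(f.max(2)[90:192,270:365]<50)
ct=max(cv2.findContours(m,0,cv2.CHAIN_APPROX_NONE)[0],key=len)[:,0]
P=np.array([onz(c,*p,.012)[:2] for p in ct])
# skirt arc pixels: left & right sides rows 125..165
e=P[(ct[:,1]>122)&(ct[:,1]<172)&((ct[:,0]<292)|(ct[:,0]>342))]
A=np.c_[2*e,np.ones(len(e))]; s=np.linalg.lstsq(A,(e**2).sum(1),rcond=None)[0]; print('skirt',s[:2],np.sqrt(s[2]+s[:2]@s[:2]),len(e))
w=np.argwhere((f.min(2)[95:150,305:330]>80)&(np.ptp(f[95:150,305:330],axis=2)<30)); 
Q=np.array([onz(c,x+305,y+95,.041)[:2] for y,x in w]); v=cv2.fitLine(Q.astype(np.float32),cv2.DIST_L2,0,.01,.01).ravel(); print('line',v,np.degrees(np.arctan2(v[1],v[0])),len(w))
C=s[:2]; print('line offset from centre',np.cross(v[:2],C-v[2:]))
yaw=np.arctan2(v[1],v[0]) if v[0]>0 else np.arctan2(-v[1],-v[0])
G=C+.002*np.array([np.cos(yaw),np.sin(yaw)]); print(yaw,C)
plan([*C,.041],yaw)
```

```text
skirt [ 0.50868879 -0.28591883] 0.02352908109546267 98
line [ 0.9075387 -0.4199685  0.5216934 -0.2918367] -24.832598 215
line offset from centre -9.082590835352792e-05
-0.4334106 [ 0.50868879 -0.28591883]
shift cm [ 5.49 -0.08 10.93] turn deg [-0.  -0.   1.2]<stdin>:11: DeprecationWarning: Arrays of 2-dimensional vectors are deprecated. Use arrays of 3-dimensional vectors instead. (deprecated in NumPy 2.0)
```

```bash
python3 -m crank '[[5.5,-0.1,2,0,0,1,0.6],[5.5,-0.1,6,0,0,1,0.6],[5.5,-0.1,9,0,0,1,0.6],[5.5,-0.1,10.9,0,0,1,0.6],[5.5,-0.1,10.9,0,0,1,0.6]]'
python3 - <<'E'
from h import *
plan([.5087,-.2859,.040],-.433); print(robot.observe()['contact_force'])
E
```

```text
time: 3.38
tool_pos: [0.5096, -0.2853, 0.0396]
tool_rot: [-3.141, 0.002, -0.429]
contact_force: [0.0, -0.2, 0.8]
opening: 0.0554
shift cm [-0.06  0.09 -0.04] turn deg [-0.   0.1  0.2]
[ 0.00437518 -0.17800489  0.84860051]
```

```bash
python3 -m crank '[[-0.1,0.1,0,0,0,0,0.2],[-0.1,0.1,0,0,0,0,0],[-0.1,0.1,0,0,0,0,0],[-0.1,0.1,0,0,0,0,0],[-0.1,0.1,0,0,0,0,0]]' 50
python3 -m crank '[[0,0,0,0,0,0,0],[0,0,0,0,0,0,0]]'
python3 - <<'E'
from h import *
s=robot.observe();print(s['contact_force'],s['opening'],s['tool_pos'],s['tool_rot'])
E
```

```text
time: 4.0
tool_pos: [0.5078, -0.2877, 0.0413]
tool_rot: [3.142, -0.001, -0.433]
contact_force: [-1.0, 0.3, 4.4]
opening: 0.0238
time: 4.25
tool_pos: [0.5078, -0.2876, 0.0413]
tool_rot: [3.142, -0.001, -0.433]
contact_force: [0.2, 0.1, 6.0]
opening: 0.024
[0.19558227 0.10250276 5.96494197] 0.023999068682825156 [ 0.50778893 -0.28763539  0.04131206] [ 3.14151665e+00 -9.38425015e-04 -4.32642359e-01]
```

```bash
python3 -m crank '[[0,0,-3,0,0,0,0],[0,0,-8,0,0,0,0],[0,0,-13,0,0,0,0],[0,0,-13,0,0,0,0]]'
python3 - <<'E'
from h import *
plan([.5464,.1083,.17],.843)
s=robot.observe();print(s['contact_force'],s['opening'])
c=snap('wrist','pics/w3.png')
E
```

```text
time: 4.75
tool_pos: [0.5092, -0.2888, 0.1748]
tool_rot: [3.14, -0.008, -0.433]
contact_force: [0.2, -0.5, -1.6]
opening: 0.0239
shift cm [-13.28 -37.61   0.31] turn deg [  0.4  -0.3 -73.1]
[ 0.20939145 -0.46717248 -1.63706119] 0.023860350765368035
```

View pics/w3.png

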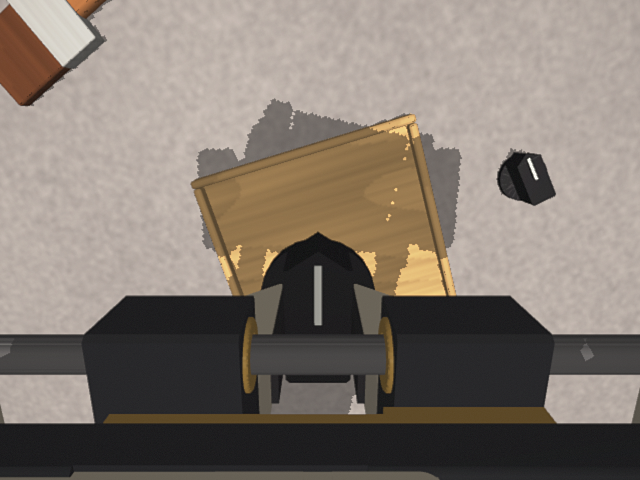

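The knob is held straight between the pads: its nose tip is at (318,233) and its line runs from (318,266) to (318,325). I'll check its place in the tool.

```bash
python3 - <<'E'
from h import *
c=ld('pics/w3.npz'); p0,R0=Rt()
for z in(.004,.013,.022): print(z,R0.inv().apply(onz(c,318,233,p0[2]-z)-p0).round(4))
c2=ld('pics/w2.npz') # calibrate: line ends rel. to knob centre in w2
C=np.array([.5087,-.2859]); y=-.4334
for u,v in((318,103),(317,144)): d=onz(c2,u,v,.041)[:2]-C; print('w2 line x',d@[np.cos(y),np.sin(y)])
for v in (266,325): print('w3 line',R0.inv().apply(onz(c,318,v,p0[2]+.0)-p0).round(4))
E
python3 -m crank '[[-3,-6,0.3,0,0,-10,0],[-6,-12,0.3,0,0,-20,0],[-9,-18,0.3,0,0,-30,0],[-11,-24,0.3,0,0,-40,0],[-12,-30,0.3,0,0,-50,0]]'
python3 - <<'E'
from h import *
plan([.5464,.1083,.17],.843)
E
```

```text
0.004 [ 0.0353 -0.0003  0.0041]
0.013 [ 0.0329 -0.0003  0.0131]
0.022 [ 0.0306 -0.0003  0.0221]
w2 line x 0.023819249677958326
w2 line x 0.0018628782020153742
w3 line [ 0.0244 -0.0003  0.0001]
w3 line [ 0.002  -0.0003  0.    ]
time: 5.42
tool_pos: [0.52, 0.0249, 0.166]
tool_rot: [-3.14, 0.003, 0.445]
contact_force: [0.7, 0.1, -0.3]
opening: 0.0237
shift cm [ 5.97 -6.39 -0.41] turn deg [ -0.1   0.2 -22.8]
```

```bash
python3 -m crank '[[6,-6.4,-0.4,0,0,-22.8,0],[6,-6.4,-0.4,0,0,-22.8,0],[6,-6.4,-0.4,0,0,-22.8,0],[6,-6.4,-0.4,0,0,-22.8,0],[6,-6.4,-0.4,0,0,-22.8,0]]'
for i in 1 2 3; do python3 -m crank '[[0,0,0,0,0,0,0]]' | grep tool_; done
python3 - <<'E'
from h import *
plan([.5461,.1080,.15],.843)
c=snap('wrist','pics/w4.png')
c=snap('scene','pics/s4.png')
t=snap('top','pics/t4.png')
E
```

```text
time: 6.05
tool_pos: [0.5481, 0.1051, 0.1712]
tool_rot: [-3.141, 0.001, 0.834]
contact_force: [1.0, -0.3, -0.1]
opening: 0.0235
tool_pos: [0.5484, 0.1054, 0.1717]
tool_rot: [-3.141, 0.0, 0.835]
tool_pos: [0.5485, 0.1058, 0.1718]
tool_rot: [3.141, -0.0, 0.837]
tool_pos: [0.5485, 0.1062, 0.1718]
tool_rot: [3.141, -0.0, 0.837]
shift cm [-0.03 -0.3   2.18] turn deg [ 0.  -0.  -0.3]
```

View pics/w4.png

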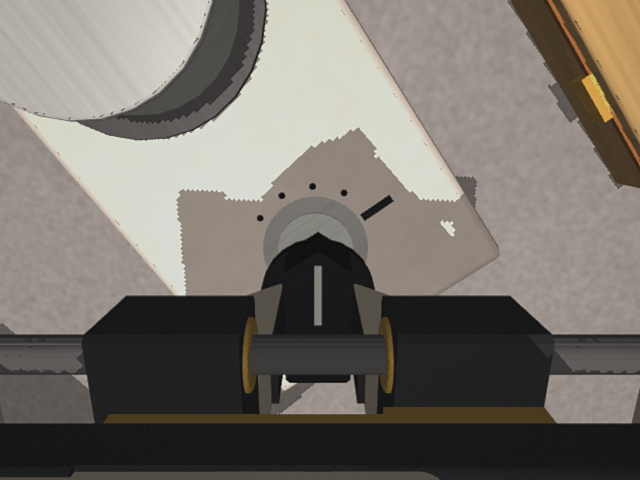

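View pics/s4.png

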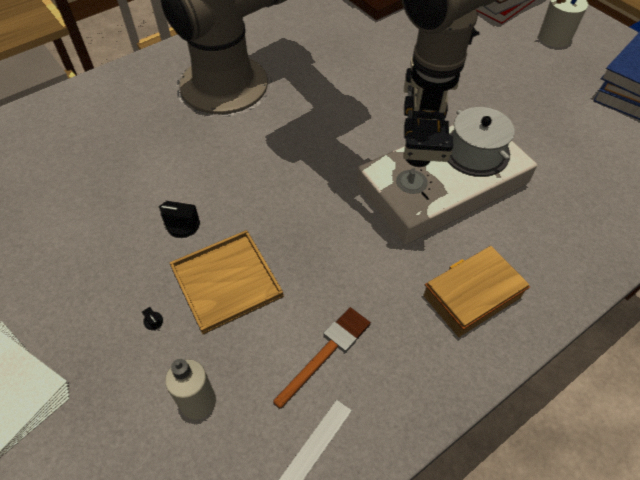

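The wrist view shows the knob centred over the washer (about (316,245)), with the rib at (378,208). The pot stays clear at upper left, and the tray is empty in the scene view. I'll re-measure the rib and the washer arc from here.

Run:
```python
from h import *
c=ld('pics/w4.npz'); f=c['frame'].astype(int); p0,R0=Rt()
g=f.max(2); ys,xs=np.nonzero(g[190:226,355:398]<60); Q=np.array([onz(c,x+355,y+190,.070)[:2] for x,y in zip(xs,ys)])
v=cv2.fitLine(Q.astype(np.float32),cv2.DIST_L2,0,.01,.01).ravel(); vd=v[:2]*np.sign(v[0])
t=(Q-v[2:])@vd; mid=v[2:]+vd*(t.max()+t.min())/2; S=mid-vd*.043
print('rib deg',np.degrees(np.arctan2(vd[1],vd[0])),np.ptp(t),'shaft',S,len(xs))
# washer: grey disc, neutral/darker than deck
sub=f[190:260,250:385]; cv2.imwrite('pics/w4b.png',cv2.resize(sub[:,:,::-1].astype(np.uint8),None,fx=5,fy=5,interpolation=0))
m=((sub[:,:,0]-sub[:,:,2]<10)&(sub.max(2)>100)).astype(np.uint8)
ct=max(cv2.findContours(m,0,cv2.CHAIN_APPROX_NONE)[0],key=cv2.contourArea)[:,0]+[250,190]
e=ct[(ct[:,1]<240)]; e=e[(np.hypot(e[:,0]-316,e[:,1]-245)>45)]
P=np.array([onz(c,*p,.0695)[:2] for p in e]); A=np.c_[2*P,np.ones(len(P))]; s=np.linalg.lstsq(A,(P**2).sum(1),rcond=None)[0]; print('washer?',s[:2],np.sqrt(s[2]+s[:2]@s[:2]),len(e))
print('tcp',p0)
for X in(S,s[:2]): print('tool-frame',R0.inv().apply([*X,.098]-p0)*100)
```

```text
rib deg -6.7173076 0.01933272928163468 shaft [0.54664617 0.10849707] 246
washer? [0.54698902 0.10858699] 0.030154181071719924 129
tcp [0.54849879 0.10640779 0.17177928]
tool-frame [ 0.03043922 -0.27795141  7.37791389]
tool-frame [ 0.06006119 -0.2584862   7.37791872]
```

View pics/w4b.png

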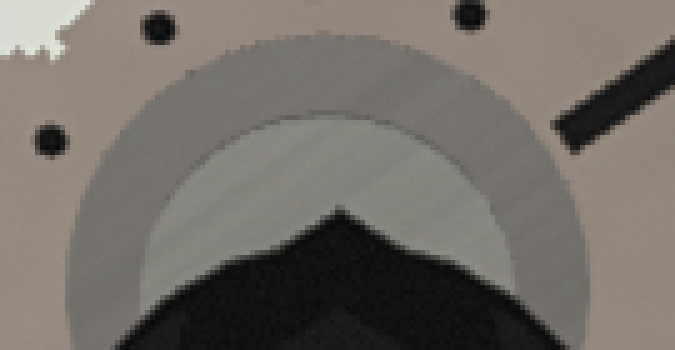

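```bash
python3 -m crank '[[0,-0.25,0,0,0,-0.4,0],[0,-0.25,1,0,0,-0.4,0],[0,-0.25,2,0,0,-0.4,0],[0,-0.25,3,0,0,-0.4,0],[0,-0.25,3,0,0,-0.4,0]]'
python3 -m crank '[[0,0,0,0,0,0,0],[0,0,0,0,0,0,0],[0,0,0,0,0,0,0],[0,0,0,0,0,0,0]]'
python3 - <<'E'
from h import *
plan([.5461,.1083,.12],.843)
c=snap('scene','pics/s5.png'); cv2.imwrite('pics/s5b.png',cv2.resize(c['frame'][120:220,360:460,::-1],None,fx=6,fy=6,interpolation=cv2.INTER_CUBIC))
E
```

```text
time: 7.2
tool_pos: [0.546, 0.1081, 0.1404]
tool_rot: [-3.14, 0.002, 0.845]
contact_force: [0.0, -1.1, -0.3]
opening: 0.0238
time: 7.7
tool_pos: [0.5467, 0.1081, 0.1419]
tool_rot: [3.141, -0.0, 0.845]
contact_force: [1.1, 0.4, -0.2]
opening: 0.0235
shift cm [-0.03 -0.06  2.19] turn deg [ 0.  -0.   0.1]
```

View pics/s5b.png

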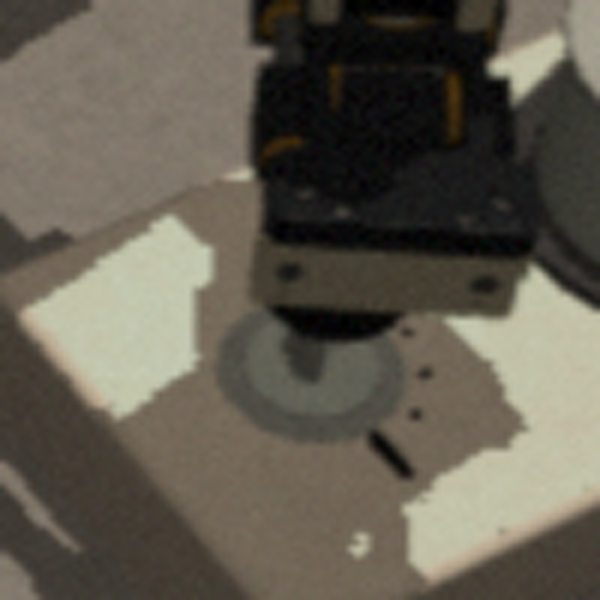

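The knob's skirt hangs just over the shaft tip, with the shaft under it at about (305,355) in the crop. I'll go down gently.

```bash
python3 -m crank '[[0,0,0.3,0,0,0,0],[0,0,0.6,0,0,0,0],[0,0,0.9,0,0,0,0],[0,0,1.1,0,0,0,0],[0,0,1.1,0,0,0,0]]'
python3 -m crank '[[0,0,0.15,0,0,0,0],[0,0,0.3,0,0,0,0],[0,0,0.3,0,0,0,0],[0,0,0.3,0,0,0,0]]'
python3 -m crank '[[0,0,0.15,0,0,0,0],[0,0,0.3,0,0,0,0],[0,0,0.3,0,0,0,0],[0,0,0.3,0,0,0,0]]'
```

```text
time: 8.38
tool_pos: [0.5466, 0.1079, 0.1306]
tool_rot: [3.142, 0.0, 0.845]
contact_force: [-0.2, -1.1, 0.7]
opening: 0.0236
time: 8.88
tool_pos: [0.5467, 0.1076, 0.1276]
tool_rot: [3.141, 0.001, 0.845]
contact_force: [-0.4, -4.6, 0.4]
opening: 0.0237
time: 9.38
tool_pos: [0.5468, 0.1075, 0.1245]
tool_rot: [3.141, 0.001, 0.845]
contact_force: [0.5, -5.8, -0.7]
opening: 0.0233
```

```bash
python3 -m crank '[[-0.04,0.04,0,0,0,0,0],[-0.04,0.04,0.1,0,0,0,0],[-0.04,0.04,0.2,0,0,0,0],[-0.04,0.04,0.2,0,0,0,0]]'
python3 -m crank '[[0,0,0.1,0,0,0,0],[0,0,0.2,0,0,0,0],[0,0,0.2,0,0,0,0]]'
```

```text
time: 9.88
tool_pos: [0.5468, 0.1074, 0.1226]
tool_rot: [3.141, -0.0, 0.845]
contact_force: [1.3, -4.6, 0.1]
opening: 0.0236
time: 10.25
tool_pos: [0.5468, 0.1074, 0.1207]
tool_rot: [3.141, -0.0, 0.845]
contact_force: [0.5, -4.4, -0.5]
opening: 0.0235
```

```bash
python3 -m crank '[[-0.04,0.04,0,0,0,0,0],[-0.04,0.04,0.1,0,0,0,0],[-0.04,0.04,0.2,0,0,0,0],[-0.04,0.04,0.2,0,0,0,0]]'
python3 -m crank '[[0,0,0.1,0,0,0,0],[0,0,0.2,0,0,0,0],[0,0,0.2,0,0,0,0]]'
```

```text
time: 10.75
tool_pos: [0.5467, 0.1071, 0.1186]
tool_rot: [-3.141, -0.0, 0.845]
contact_force: [1.3, -3.3, -0.4]
opening: 0.0236
time: 11.12
tool_pos: [0.5465, 0.107, 0.1166]
tool_rot: [-3.141, 0.0, 0.845]
contact_force: [-0.4, -4.4, 0.8]
opening: 0.0239
```

```bash
python3 -m crank '[[-0.03,0.03,0.1,0,0,0,0],[-0.03,0.03,0.2,0,0,0,0],[-0.03,0.03,0.2,0,0,0,0]]'
python3 -m crank '[[0,0,0.1,0,0,0,0],[0,0,0.2,0,0,0,0],[0,0,0.2,0,0,0,0]]'
```

```text
time: 11.5
tool_pos: [0.5461, 0.1064, 0.1146]
tool_rot: [-3.141, 0.001, 0.845]
contact_force: [-3.5, -4.0, 3.5]
opening: 0.0236
time: 11.88
tool_pos: [0.546, 0.1061, 0.1126]
tool_rot: [-3.141, 0.002, 0.845]
contact_force: [-3.1, -4.6, 3.5]
opening: 0.0234
```

```bash
python3 -m crank '[[0,0,0.1,0,0,0,0],[0,0,0.2,0,0,0,0],[0,0,0.2,0,0,0,0]]'
python3 -m crank '[[0,0,0.1,0,0,0,0],[0,0,0.2,0,0,0,0],[0,0,0.2,0,0,0,0]]'
```

```text
time: 12.25
tool_pos: [0.5458, 0.106, 0.1104]
tool_rot: [-3.14, 0.002, 0.845]
contact_force: [-3.5, -5.9, 0.7]
opening: 0.0234
time: 12.62
tool_pos: [0.5457, 0.1063, 0.1077]
tool_rot: [-3.14, 0.002, 0.845]
contact_force: [-2.2, -5.2, -4.7]
opening: 0.0234
```

```bash
python3 -m crank '[[0,0,0.1,0,0,0,0],[0,0,0.1,0,0,0,0]]'
python3 -m crank '[[0,0,0.1,0,0,0,0],[0,0,0.1,0,0,0,0]]'
python3 -m crank '[[0,0,0.05,0,0,0,0],[0,0,0.1,0,0,0,0],[0,0,0.1,0,0,0,0]]'
```

```text
time: 12.88
tool_pos: [0.5459, 0.1065, 0.107]
tool_rot: [-3.14, 0.001, 0.845]
contact_force: [-3.5, -3.7, -3.2]
opening: 0.0236
time: 13.12
tool_pos: [0.5463, 0.1066, 0.1064]
tool_rot: [-3.141, 0.001, 0.845]
contact_force: [-2.8, -3.6, -4.3]
opening: 0.0238
time: 13.5
tool_pos: [0.5467, 0.1066, 0.1057]
tool_rot: [-3.141, -0.0, 0.845]
contact_force: [-3.1, -3.5, -2.2]
opening: 0.0237
```

```bash
python3 -m crank '[[0,0,0.1,0,0,0,0],[0,0,0.1,0,0,0,0]]'
python3 -m crank '[[0,0,0.1,0,0,0,0],[0,0,0.1,0,0,0,0]]'
python3 - <<'E'
from h import *
c=snap('wrist','pics/w6.png')
c=snap('scene','pics/s6.png'); cv2.imwrite('pics/s6b.png',cv2.resize(c['frame'][120:220,360:460,::-1],None,fx=6,fy=6,interpolation=cv2.INTER_CUBIC))
E
```

```text
time: 13.75
tool_pos: [0.547, 0.1067, 0.105]
tool_rot: [3.141, -0.001, 0.845]
contact_force: [-2.6, -2.6, -0.8]
opening: 0.0235
time: 14.0
tool_pos: [0.5471, 0.1067, 0.1043]
tool_rot: [3.141, -0.001, 0.845]
contact_force: [-4.0, -3.4, 4.2]
opening: 0.0237
```

View pics/s6b.png

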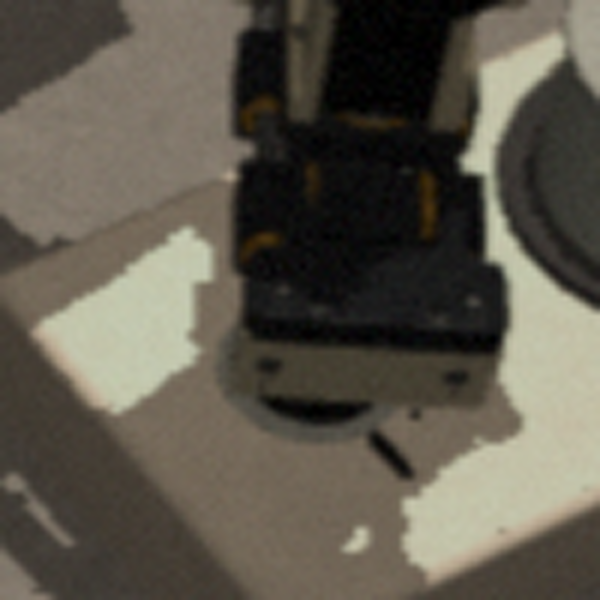

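View pics/w6.png

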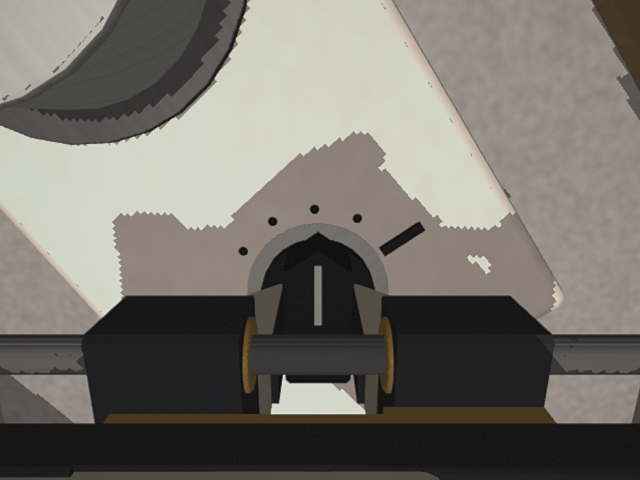

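The knob hasn't slipped in the pads: the line is still at (318,266)-(318,325). The skirt appears to rest on the washer and the force is rising. I'll press about 1 mm more to confirm the seat.

```bash
python3 -m crank '[[0,0,0.1,0,0,0,0],[0,0,0.1,0,0,0,0]]'
python3 -m crank '[[0,0,0.1,0,0,0,0],[0,0,0.1,0,0,0,0]]'
```

```text
time: 14.35
tool_pos: [0.5471, 0.1067, 0.1038]
tool_rot: [3.141, -0.001, 0.845]
contact_force: [-6.4, -2.4, 10.8]
opening: 0.0235
time: 14.6
tool_pos: [0.5471, 0.1067, 0.1037]
tool_rot: [3.14, -0.002, 0.845]
contact_force: [-7.5, -2.2, 17.6]
opening: 0.0236
```

It is firmly seated: 17.6 N with no travel. I'll relax the press, open, raise the grip 12 mm so the gripper body clears the pot (161 mm) while turning, and regrip.

```bash
python3 -m crank '[[0,0,-0.2,0,0,0,0],[0,0,-0.2,0,0,0,0]]'
python3 -m crank '[[0,0,0,0,0,0,0.2],[0,0,0,0,0,0,0.4],[0,0,0,0,0,0,0.4],[0,0,0,0,0,0,0.4]]'
python3 -m crank '[[0,0,-0.5,0,0,0,0.4],[0,0,-1.1,0,0,0,0.4],[0,0,-1.1,0,0,0,0.4]]'
python3 - <<'E'
from h import *
plan([.5464,.1075,.1155],.845)
c=snap('wrist','pics/w7.png')
E
```

```text
time: 14.85
tool_pos: [0.5471, 0.1067, 0.1042]
tool_rot: [3.141, -0.001, 0.845]
contact_force: [-3.3, -1.6, 5.6]
opening: 0.0235
time: 15.35
tool_pos: [0.547, 0.1067, 0.1035]
tool_rot: [3.142, -0.001, 0.845]
contact_force: [0.0, -0.5, 0.1]
opening: 0.0366
time: 15.72
tool_pos: [0.5472, 0.1066, 0.1155]
tool_rot: [3.14, -0.001, 0.845]
contact_force: [0.8, 0.2, -0.1]
opening: 0.037
shift cm [ 0.01 -0.12  0.  ] turn deg [ 0.1 -0.1 -0. ]
```

View pics/w7.png

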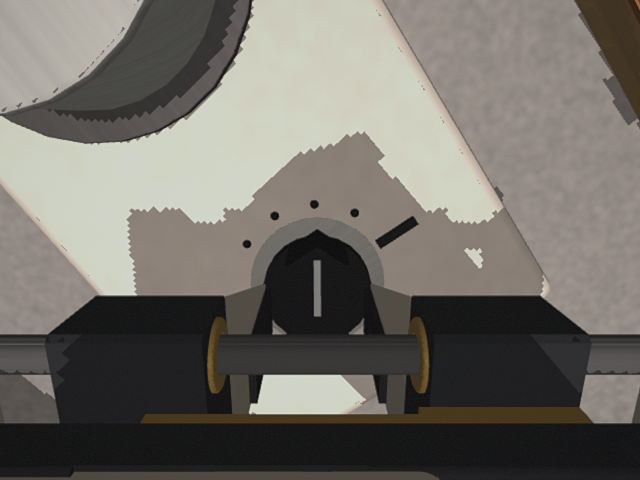

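```bash
python3 - <<'E'
from h import *
c=ld('pics/w7.npz'); p0,R0=Rt()
for v in (261,316): print(R0.inv().apply(onz(c,317.5,v,.105)-p0).round(4))
E
python3 -m crank '[[0,0,0,0,0,0,0],[0,0,0,0,0,0,0],[0,0,0,0,0,0,0],[0,0,0,0,0,0,0]]' 25
python3 -m crank '[[0,0,0,0,0,6,0],[0,0,0,0,0,12,0],[0,0,0,0,0,18,0],[0,0,0,0,0,24,0],[0,0,0,0,0,24,0]]'
```

```text
[ 0.0239 -0.0012  0.0102]
[ 0.002  -0.0012  0.0102]
time: 16.27
tool_pos: [0.5466, 0.1066, 0.1146]
tool_rot: [-3.141, 0.0, 0.845]
contact_force: [0.2, -0.3, -0.5]
opening: 0.0237
time: 16.9
tool_pos: [0.5476, 0.107, 0.1147]
tool_rot: [3.142, -0.002, 0.427]
contact_force: [4.1, 3.3, -4.1]
opening: 0.0236
```

```bash
python3 -m crank '[[0.05,0,0,0,0,6,0],[0.05,0,0,0,0,12,0],[0.05,0,0,0,0,18,0],[0.05,0,0,0,0,24,0],[0.05,0,0,0,0,24,0]]'
python3 -m crank '[[0,0,0,0,0,4,0],[0,0,0,0,0,7.2,0],[0,0,0,0,0,7.2,0],[0,0,0,0,0,7.2,0]]'
python3 - <<'E'
from h import *
c=snap('wrist','pics/w8.png')
E
```

```text
time: 17.52
tool_pos: [0.5476, 0.1069, 0.1147]
tool_rot: [-3.141, -0.001, 0.01]
contact_force: [4.1, 2.8, -2.6]
opening: 0.024
time: 18.02
tool_pos: [0.5476, 0.1068, 0.1148]
tool_rot: [-3.141, -0.001, -0.115]
contact_force: [4.5, 1.8, -3.9]
opening: 0.0236
```

View pics/w8.png

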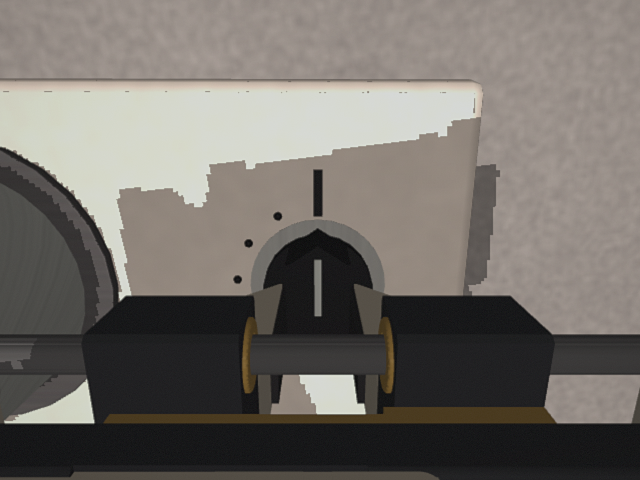

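The knob's line (318,260-316) and the rib (318,170-215) are collinear. I'll release and retreat.

```bash
python3 -m crank '[[0,0,0,0,0,0,0.2],[0,0,0,0,0,0,0.4],[0,0,0,0,0,0,0.4]]'
python3 -m crank '[[0,0,-1,0,0,0,0.4],[0,0,-3,0,0,0,0.4],[0,0,-6,0,0,0,0.4],[-3,0,-10,0,0,0,0.4],[-3,0,-10,0,0,0,0.4]]'
python3 - <<'E'
from h import *
c=snap('wrist','pics/w9.png');c=snap('scene','pics/s9.png');c=snap('top','pics/t9.png')
print(robot.observe()['tool_pos'])
E
```

```text
time: 18.45
tool_pos: [0.5465, 0.1066, 0.1147]
tool_rot: [3.141, 0.002, -0.117]
contact_force: [1.1, 0.2, -1.2]
opening: 0.0357
time: 19.08
tool_pos: [0.5175, 0.1107, 0.2186]
tool_rot: [-3.14, -0.006, -0.117]
contact_force: [0.6, -0.5, -1.1]
opening: 0.0367
[0.51732734 0.11021145 0.21450488]
```

View pics/w9.png

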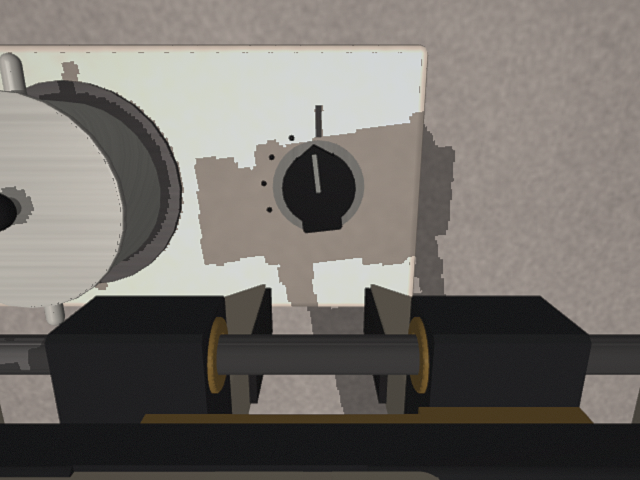

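View pics/s9.png

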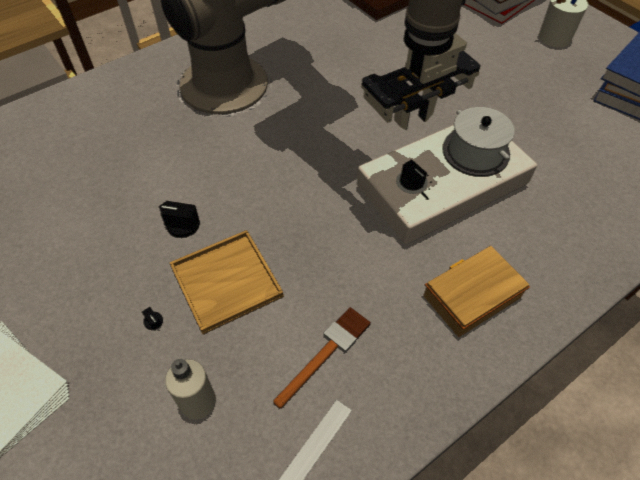

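The knob is on the shaft, but its line (314,155)→(319,191) is now a little counterclockwise of the rib (319,105-137). I'll measure it.

```bash
cat > meas.py <<'E'
from h import *
def meas(fn,box_l,box_r,zt=.105):
    c=ld(fn); f=c['frame'].astype(int)
    x0,y0,x1,y1=box_l; s=f[y0:y1,x0:x1]; w=np.argwhere(s.min(2)>75)
    Q=np.array([onz(c,x+x0,y+y0,zt)[:2] for y,x in w]); v=cv2.fitLine(Q.astype(np.float32),cv2.DIST_L2,0,.01,.01).ravel(); v[:2]*=np.sign(v[0])
    a=np.degrees(np.arctan2(v[1],v[0]))
    x0,y0,x1,y1=box_r; s=f[y0:y1,x0:x1]; w2=np.argwhere(s.max(2)<110)
    P=np.array([onz(c,x+x0,y+y0,.070)[:2] for y,x in w2]); r=cv2.fitLine(P.astype(np.float32),cv2.DIST_L2,0,.01,.01).ravel(); r[:2]*=np.sign(r[0])
    b=np.degrees(np.arctan2(r[1],r[0])); t=(P-r[2:])@r[:2]; S=r[2:]+r[:2]*((t.max()+t.min())/2-.043)
    tl=(Q-S)@v[:2]
    print('line',a,len(w),'rib',b,len(w2),'len',np.ptp(t),'diff rad',np.radians(a-b),'shaft',S,'line along',tl.min(),tl.max(),'line off-axis',(v[2:]-S)@[-v[1],v[0]])
E
python3 - <<'E'
from meas import *
meas('pics/w9.npz',(306,152,328,194),(310,98,330,134))
E
```

```text
line -0.16948098 174 rib -5.6606054 162 len 0.016785024236741296 diff rad 0.095838204 shaft [0.54723979 0.10717376] line along 0.0016963117715311968 0.023885651549764988 line off-axis 0.0007446158030156978
```

Run:
```python
from h import *
plan([.5468,.1068,.1150],-.117)
```

```text
shift cm [ 2.97 -0.01  9.95] turn deg [ 0.   0.  -0.1]
```

```bash
python3 -m crank '[[3,0,2,0,0,0,0.4],[3,0,6,0,0,0,0.4],[3,0,9,0,0,0,0.4],[3,0,9.9,0,0,0,0.4],[3,0,9.9,0,0,0,0.4]]'
python3 -m crank '[[0,0,0,0,0,0,0.4],[0,0,0,0,0,0,0.25],[0,0,0,0,0,0,0],[0,0,0,0,0,0,0],[0,0,0,0,0,0,0]]' 25
python3 -m crank '[[0,0,0,0,0,3,0],[0,0,0,0,0,3,0],[0,0,0,0,0,3,0]]'
python3 - <<'E'
from h import *
c=snap('wrist','pics/w10.png')
E
```

```text
time: 19.85
tool_pos: [0.5471, 0.1067, 0.1151]
tool_rot: [3.141, 0.001, -0.119]
contact_force: [0.9, 0.2, 0.3]
opening: 0.0367
time: 20.48
tool_pos: [0.5477, 0.1068, 0.1163]
tool_rot: [-3.141, -0.002, -0.118]
contact_force: [1.9, 0.4, 2.9]
opening: 0.0241
time: 20.85
tool_pos: [0.5478, 0.1068, 0.1162]
tool_rot: [-3.141, -0.002, -0.17]
contact_force: [2.3, -0.5, 3.6]
opening: 0.0245
```

View pics/w10.png

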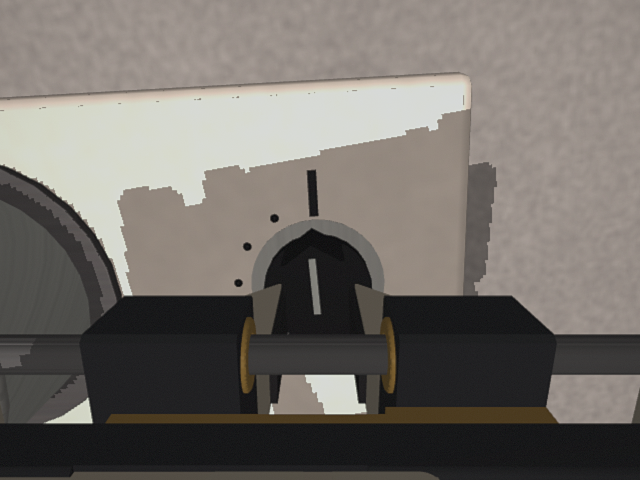

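The bar sits a few degrees skewed in the pads: the line runs (310,259)→(318,314) and the rib (310,170)→(314,216). I'll grip harder and turn a bit further clockwise.

```bash
python3 -m crank '[[0,0,0,0,0,0,0],[0,0,0,0,0,2,0],[0,0,0,0,0,4,0],[0,0,0,0,0,4,0],[0,0,0,0,0,4,0]]' 45
python3 - <<'E'
from meas import *
c=snap('wrist','pics/w11.png')
cv2.imwrite('pics/w11b.png',c['frame'][150:340,200:440,::-1].repeat(3,0).repeat(3,1))
E
```

```text
time: 21.52
tool_pos: [0.5479, 0.1068, 0.1161]
tool_rot: [-3.141, -0.002, -0.242]
contact_force: [4.3, -0.4, 5.5]
opening: 0.0239
```

View pics/w11b.png

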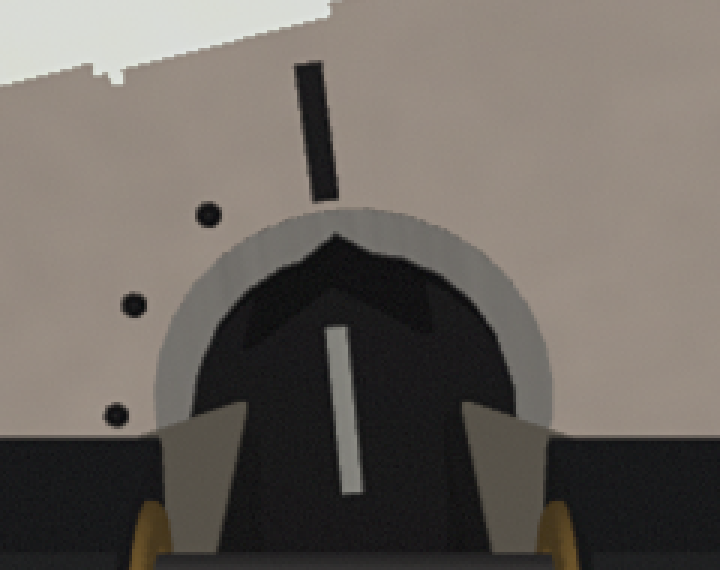

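Run:
```python
from meas import *
meas('pics/w11.npz',(304,255,325,317),(294,165,316,220))
meas('pics/w10.npz',(304,255,325,317),(300,165,320,217))
print(robot.observe()['tool_rot'])
```

```text
line -8.642139 383 rib -6.814453 461 len 0.020450705376922954 diff rad -0.031899143 shaft [0.54673796 0.10821665] line along 0.00249055546104158 0.02458200921993262 line off-axis -0.0002017660449761487
line -4.2653823 380 rib -6.9216332 446 len 0.02045707156422726 diff rad 0.046360325 shaft [0.54675652 0.10834003] line along 0.0026280801588973793 0.02450050265133491 line off-axis -0.000356286090106483
[-3.14101430e+00 -1.70006979e-03 -2.42002247e-01]
```

The knob is now at −0.03 rad. I'll release gently and check.

```bash
python3 -m crank '[[0,0,0,0,0,0,0.3],[0,0,0,0,0,0,0.45],[0,0,0,0,0,0,0.45]]' 5
python3 - <<'E'
from meas import *
c=snap('wrist','pics/w12.png')
meas('pics/w12.npz',(304,255,325,312),(294,165,316,220))
E
```

```text
time: 21.95
tool_pos: [0.5463, 0.1067, 0.115]
tool_rot: [3.141, 0.002, -0.241]
contact_force: [0.3, -0.3, -0.9]
opening: 0.0402
line -6.7002316 393 rib -6.328617 481 len 0.02293012394274884 diff rad -0.0064858957 shaft [0.54544386 0.1079761 ] line along 0.0037497440878089816 0.0259324144247317 line off-axis 0.0001592280731136599
```

View pics/w12.png

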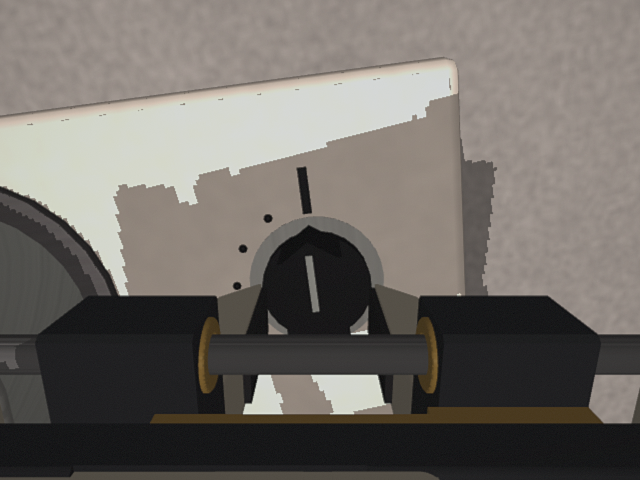

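The knob now points at the rib: line (309,256)→(316,312), rib (301,168)→(307,213), difference about −0.01 rad. I'll retreat straight up and check the height.

```bash
python3 -m crank '[[0,0,-1,0,0,0,0.45],[0,0,-3,0,0,0,0.45],[0,0,-6,0,0,0,0.45],[-3,0,-9,0,0,0,0.45],[-3,0,-9,0,0,0,0.45]]'
python3 -m crank '[[0,0,0,0,0,0,0.45],[0,0,0,0,0,0,0.45]]'
python3 - <<'E'
from meas import *
c=snap('wrist','pics/w13.png'); s=snap('scene','pics/s13.png'); t=snap('top','pics/t13.png')
B=cv2.resize(s['frame'][140:220,370:450,::-1],None,fx=5,fy=5,interpolation=cv2.INTER_CUBIC)
W=cv2.resize(c['frame'][80:280,230:430,::-1],(400,400),interpolation=cv2.INTER_CUBIC)
cv2.imwrite('pics/c13.png',np.hstack([B,W]))
E
```

```text
time: 22.62
tool_pos: [0.518, 0.1144, 0.2087]
tool_rot: [-3.14, -0.004, -0.24]
contact_force: [0.6, -0.7, -0.1]
opening: 0.0409
time: 22.88
tool_pos: [0.5181, 0.1137, 0.2048]
tool_rot: [3.141, 0.001, -0.241]
contact_force: [0.5, 0.6, -0.5]
opening: 0.0418
```

View pics/c13.png

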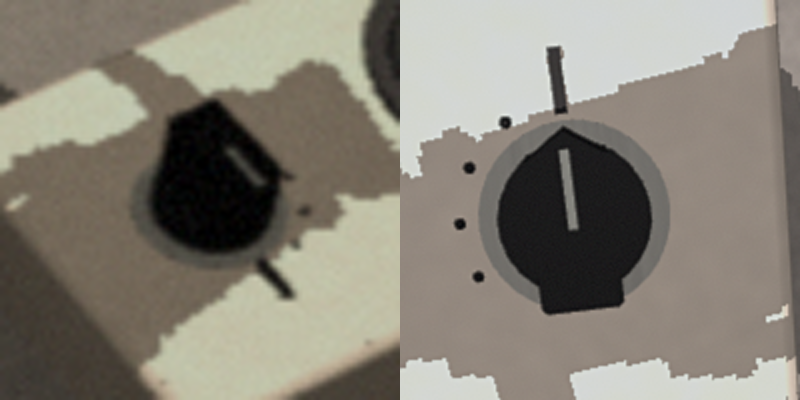

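Run:
```python
from meas import *
w=ld('pics/w13.npz');s=ld('pics/s13.npz')
print(tri(w,(312.5,155),s,(422.8,176.8)),tri(w,(316.5,195),s,(415.6,169.6)))
# rib: wrist crop (553,47)-(560,112); scene crop (257,262)-(290,297)
print(tri(w,(230+153/2,80+47/2),s,(370+290/5,140+297/5)),tri(w,(230+160/2,80+112/2),s,(370+258/5,140+262/5)))
meas('pics/w13.npz',(305,152,324,197),(300,100,318,135))
m=(w['frame'].max(2)<55); sub=m[130:245,270:370].astype(np.uint8)
ct=max(cv2.findContours(sub,0,cv2.CHAIN_APPROX_NONE)[0],key=len)[:,0]+[270,130]
for z in (.074,):
  P=np.array([onz(w,*p,z)[:2] for p in ct]); S=np.array([.5467,.1083]); y=-.118
  L=(P-S)@np.array([[np.cos(y),-np.sin(y)],[np.sin(y),np.cos(y)]]); 
  e=L[(np.abs(L[:,1])>.016)]; A=np.c_[2*e,np.ones(len(e))]; q=np.linalg.lstsq(A,(e**2).sum(1),rcond=None)[0]; print('skirt ctr (warmer axes) ',q[:2],np.sqrt(q[2]+q[:2]@q[:2]))
```

```text
[0.57159051 0.10529855 0.10327244] [0.54908046 0.10834196 0.10151029]
[0.5993219  0.10216866 0.06541918] [0.57955298 0.10449414 0.06557464]
line -6.860947 191 rib -6.582221 191 len 0.018381993199379082 diff rad -0.004864688 shaft [0.54697858 0.10790178] line along 0.002317053679088128 0.024464772107549097 line off-axis 7.295375182410425e-05
skirt ctr (warmer axes)  [ 0.00011041 -0.00030937] 0.023868600971826876
```

Seen from both views, the line top is 36.9 mm above the rib top (35 expected, with 2 mm uncertainty). The angle is −0.005 rad and the skirt centre is within 0.4 mm of the axis. For the height I'll press gently on the bar's top with closed fingers.

Run:
```python
from h import *
plan([.5468,.1073,.130],-.117)
```

```text
shift cm [ 2.95 -0.06  7.48] turn deg [ 0.   0.1 -7.1]
```

```bash
python3 -m crank '[[2.9,0,0,0,0,-7,0],[2.9,0,2,0,0,-7,0],[2.9,0,5,0,0,-7,0],[2.9,0,7,0,0,-7,0],[2.9,0,7,0,0,-7,0]]'
python3 -m crank '[[0,0,0.2,0,0,0,0],[0,0,0.4,0,0,0,0],[0,0,0.4,0,0,0,0]]'
python3 -m crank '[[0,0,0.2,0,0,0,0],[0,0,0.2,0,0,0,0],[0,0,0.2,0,0,0,0]]'
```

```text
time: 23.65
tool_pos: [0.5452, 0.1068, 0.1339]
tool_rot: [3.141, 0.004, -0.119]
contact_force: [0.6, -0.6, 1.2]
opening: 0.0007
time: 24.02
tool_pos: [0.5464, 0.107, 0.1322]
tool_rot: [-3.141, -0.001, -0.118]
contact_force: [0.3, -0.4, 0.1]
opening: 0.0007
time: 24.4
tool_pos: [0.5462, 0.107, 0.1298]
tool_rot: [-3.141, -0.0, -0.118]
contact_force: [0.0, -0.3, -0.2]
opening: 0.0002
```

```bash
for i in 1 2 3; do python3 -m crank '[[0,0,0.15,0,0,0,0],[0,0,0.15,0,0,0,0]]'|egrep 'tool_pos|contact'; done
```

```text
tool_pos: [0.5461, 0.107, 0.1281]
contact_force: [-0.3, 1.0, -0.3]
tool_pos: [0.5461, 0.107, 0.1266]
contact_force: [-0.3, -0.2, -0.5]
tool_pos: [0.5461, 0.107, 0.1251]
contact_force: [-0.4, 0.1, 0.5]
```

```bash
for i in 1 2; do python3 -m crank '[[0,0,0.1,0,0,0,0],[0,0,0.1,0,0,0,0]]'|egrep 'tool_pos|contact'; done
```

```text
tool_pos: [0.5463, 0.107, 0.1244]
contact_force: [0.4, 0.3, 0.1]
tool_pos: [0.5463, 0.107, 0.1238]
contact_force: [-1.2, -0.3, 5.4]
```

Contact came at TCP z≈0.124, so the bar's top is at 0.105, which is exactly the home height. One more small press, then away.

```bash
python3 -m crank '[[0,0,0.1,0,0,0,0],[0,0,0.1,0,0,0,0]]'
python3 -m crank '[[0,0,-0.5,0,0,0,0],[0,0,-3,0,0,0,0],[0,0,-6,0,0,0,0],[-3,0,-9,0,0,0,0],[-3,0,-9,0,0,0,0]]'
python3 -m crank '[[0,0,0,0,0,0,0],[0,0,0,0,0,0,0],[0,0,0,0,0,0,0]]'
python3 - <<'E'
from meas import *
c=snap('wrist','pics/w14.png');snap('top','pics/t14.png');cv2.imwrite('pics/w14b.png',cv2.resize(c['frame'][60:300,200:440,::-1],None,fx=2,fy=2))
E
```

```text
time: 25.9
tool_pos: [0.5464, 0.107, 0.1232]
tool_rot: [-3.141, -0.001, -0.118]
contact_force: [-2.3, 0.2, 8.5]
opening: 0.0004
time: 26.52
tool_pos: [0.5163, 0.1109, 0.2144]
tool_rot: [-3.141, -0.004, -0.118]
contact_force: [0.6, 0.0, 0.6]
opening: 0.0005
time: 26.9
tool_pos: [0.5165, 0.1104, 0.2112]
tool_rot: [3.141, 0.002, -0.119]
contact_force: [0.0, 0.1, 0.2]
opening: 0.0006
```

View pics/w14b.png

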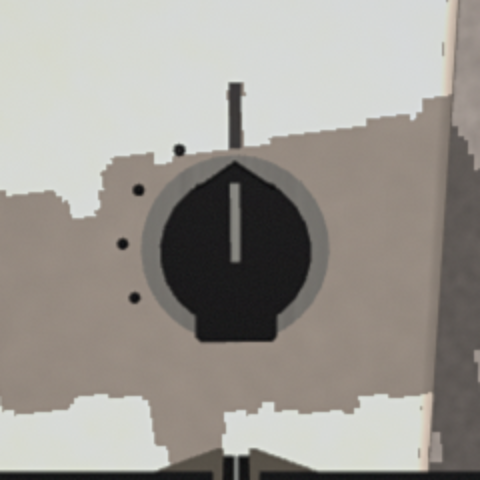

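View pics/t14.png

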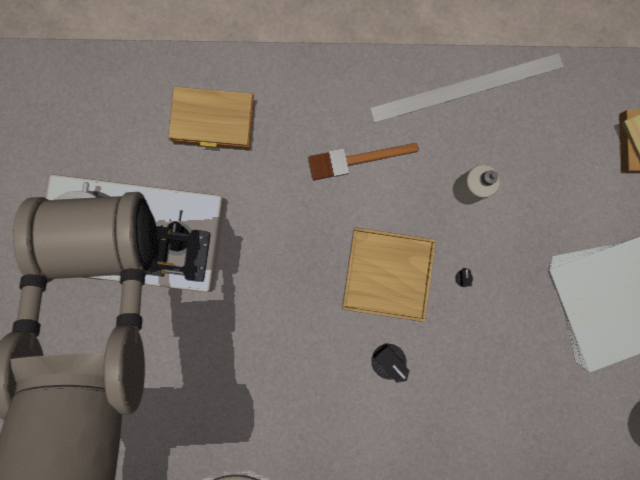

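The nose and line (235,185-262 in the crop) point straight at the rib (235,85-147). The box, brush and bottle are at the same pixels as at the start, and the gripper is clear. Handing in.

```bash
python3 -c "
from cell import robot
print(robot.hand_in())"
```

```text
the job is handed in; nothing more can be done
None
```

The middle-sized knob from the tray is on the warmer's D-shaft, pressed home and pointing at the off rib. I handed the job in at about 27 s; no verdict was reported.

I found the shaft's flat by looking: it faces about 0.96 rad counterclockwise of off. The knob went past the catch and down on the washer with at most about 18 N measured, then I turned it to off.

**Last checks:**
- **Height:** pressing the bar's top at 8.5 N met it at about 0.105 m, which is the home height. The two-camera estimate read about 2 mm higher, which is within its error.
- **Angle:** −0.005 rad from the rib before that last press. Afterwards I checked it only by eye, and it still looked aligned.
- **Centring:** the skirt is within about 0.4 mm of the shaft's axis.
- **Surroundings:** the bottle, box and brush look unmoved in the top view, and the gripper is clear of everything.

**What needed mending:** the first release left the knob about 0.1 rad counterclockwise of the rib. I regripped it, turned it slightly past, and released again.

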